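# Push a carton down the feed lane of the finishing table

### The job

Push the cardboard carton with its bright printed band down the feed lane, between the two aluminium guide rails, until it sits square against the black-faced end stop; it may stand askew in front of the lane and need nudging into line. Neither the carton nor the hand may touch either rail. Only push it with the fingers (no gripping, lifting or tipping), leave the other things on the table where they stand, and finish with the hand clear.

Things in the scene. Friction and masses are not known exactly. Their poses are not given: they have to be found in the camera images.
- lane: Green feed board, 200 (x) by 480 (y) by 12 mm thick, fixed, placed anew each time. Origin: centre of its underside, on the table. +y runs down the lane to the end stop, x is across (x = 0 the centre line, -x the robot's side). Rails run from y = -30 to +230 mm, inner faces at x = +-56 mm (lane 112 mm wide). Before y = -30 mm the board is open: the carton starts there.
- lane_stop (a point): Middle of the end stop's black face, on the board's top (12 mm above the table), at x = 0, y = +210 mm of the lane; axes as the lane's. The rigid stop fills the lane's width, rises 44 mm above the board, and is red behind. The seated carton's centre is 60 mm before it (y = +150 mm of the lane).
- lane_mouth (a point): Point on the board's top half-way between the rails' open ends, at x = 0, y = -30 mm of the lane; axes as the lane's.
- rail_near: Aluminium guide rail at the robot's side, 10 mm wide, 260 mm long, 20 mm high above the board (top 32 mm above the table). Origin: centre of its underside, at x = -61, y = +100 mm of the lane; axes as the lane's. Not to be touched.
- rail_far: The same rail at the far side, at x = +61, y = +100 mm of the lane. Not to be touched.
- carton: Closed rigid cardboard box with a blue, yellow, red and green printed band, 90 mm wide (x), 120 long (y, roughly along the lane), 60 tall, 0.3 to 0.55 kg, loose on the board, slides at a few N. Origin: centre of its underside. It starts up to 25 mm off the centre line, turned up to 0.25 rad either way, its centre at y = -150 to -125 mm of the lane.
- glue: Bystander, loose, not to be moved: white glue bottle with orange cap, 44 mm across, 95 mm tall. Origin: centre of its underside.
- tape_roll: Bystander, loose, not to be moved: roll of brown tape lying flat, 80 mm across, 24 mm tall. Origin: centre of its underside.
- stapler: Bystander, loose, not to be moved: red and black stapler, 34 x 130 mm, 53 mm tall. Origin: centre of its underside.
- knife: Bystander, loose, not to be moved: yellow utility knife lying flat, 22 x 150 mm, 14 mm tall. Origin: centre of its underside.
- card_stack: Bystander, loose, not to be moved: small stack of white cards, 55 x 85 mm, 30 mm tall. Origin: centre of its underside.
- pin_cup: Bystander, loose, not to be moved: green plastic cup, 64 mm across, 50 mm tall. Origin: centre of its underside.
There are look-alikes about, which are no part of the job. What is meant by the carton is not purple or turquoise, and is the larger of those in its own colour.

How it is judged:
By the outcome, as a careful person would: the job done as asked, in the order asked, and still so for the second after the job is handed in, with the robot touching nothing.
It also fails if it takes over 72 s, if anything falls off the work surface, if the arm or the gripper's body presses on something with over 40 N, if the wrist force passes 120 N, or if a joint passes its speed limit or range.

### The arm

A 7-joint arm with a two-finger parallel gripper is mounted at the origin on the work surface. World frame = base frame: x ahead of the robot, y to its left, z up, the work surface at z = 0. Lengths are in mm, angles in rad, forces in N, time in s.
With the tool pointing down it reaches from about 400 to 875 mm from the base axis. Payload 4.4 kg.
Tool frame: the origin (TCP) lies at the very end of the fingers, on their centre line; the grasp point (between the pads) lies 19 mm behind it; y points along the fingers, x is the direction in which the jaws open and shut, and the axes are right-handed (so a half turn about y gives the same grasp; the last joint's range is limited). The gripper opens to 85 mm and grips with 20 to 120 N. Pads are 22 mm wide; open, the fingers measure 114 mm over their backs; the gripper's body (76 mm by 85 mm) begins 54 mm behind the grasp point. The pads swing forward as they close: fully open they stand 13 mm farther back than shut.
Start: joints at [1.182, 0.628, 0.038, 1.517, -0.027, 0.996, -0.02], TCP at [206.223, -616.433, 231.313] pointing down, gripper open.
Joint ranges: [-3.06, 3.06], [-0.37, 2.12], [-1.25, 1.32], [0.18, 2.47], [-1.1, 4.24], [0.23, 1.98], [-2.94, 2.94]. Speed limits (rad/s): [2.57, 2.57, 3.14, 3.14, 3.14, 3.14, 3.14].

### API

Orientations are given as [roll, pitch, yaw] about the fixed x, y, z axes, in that order (R = Rz(yaw) Ry(pitch) Rx(roll)).
In Python, from cell import readout, eyes, finish_job gives the robot as it stands. The module is installed in compiled form; this text tells all that it offers.
- The arm moves only by the tool apply_moves, never from a script. Its argument "commands" is a list that holds one entry, the list of rows, each a list of 6 numbers: the shift along the tool's x, y, z in units of 0.04 m (1.0 is 0.04 m), then the turn, a rotation vector about the tool's x, y, z in units of 5 degrees (1.0 is 5 degrees). A call has 1 to 8 rows; each row shifts and turns the pose as measured when the row begins, along the tool's axes as they then stand; what a row does not reach is not made up. A row lasts 1/12 s, in which the tool goes at most 41.7 mm and 7.16 degrees, less where a joint would pass 70% of its speed; a pose out of reach is approached as far as the arm can. A call with a number of a shift or a turn outside -1 to 1 is refused whole. A call with a gripper value outside its range is refused whole. "claw" is the finger opening in mm, from 0 to 85.4, set as the call begins (left out, the last holds). The fingers move at their own pace and stop on an object; the grip force is fixed at half the most. Time passes only in rows, so rows that do not move let the fingers close. It gives the time, the measured TCP pose, the force and the opening at its end, in the units of the state.
- readout.read_state(): the state, without advancing time (a new reading comes with each control period).
- eyes.get_image(name): name is "scene" or "side" or "wrist"; returns a dict with "image" (400x640x3 uint8, red, green, blue), "mtx" (3x3 intrinsics, pixels), "rvec" (rotation vector, rad) and "tvec" (3), from world to camera coordinates, as OpenCV has them. Camera axes: x right, y down, z forward; pixel columns grow to the right and rows downward; lengths in mm; the calibration is good to about 2 mm. A picture is of the moment at which its call begins. There is no depth.
- finish_job(): hands the job in, once; it reports no verdict.
The state is a dict: "clock": time; "qpos": joint angles; "qd": joint speeds; "tau": joint torques, N m; "eef_pos": TCP position; "tool_rot": TCP orientation; "force": force on the tool from outside, world axes, zero at the start; "torque": the same for the moment, N m; "width": finger opening in mm.
Only numpy, scipy, OpenCV 4.12 (cv2) and the standard library are available. Lean on these libraries where they do the work, as an engineer would, in place of code of your own. Each camera call takes 0.05 s, during which the arm holds its last target. There are 200 camera calls.

## Working session

There is one attempt and no reset: what is moved stays moved. The work goes in short steps, Python scripts to look and compute and a tool call to move; the robot and the scene stay as the last step left them, time stands still between calls to the robot, and variables do not carry over. Pictures are saved under pics/ and viewed, about 8 in all and at most 12, crops included, and the job is handed in when it is done.

Besides the shell and the picture viewer there is one more tool, called after "Call:" as name([rows], argument=value, ...), one row to a line, values as JSON. apply_moves: Moves the arm, as the interface text tells. Shifts and turns lie within -1 to 1; 1 stands for 0.04 m of shift or 5 degrees of turn. Its arguments: {"type":"object","properties":{"commands":{"type":"array"},"claw":{"type":"number"}},"required":["commands"]}

```bash
mkdir -p pics; cat > h.py <<'E'
import numpy as np, cv2
from cell import readout, eyes, finish_job
def grab(n,f):
    d=eyes.get_image(n); cv2.imwrite('pics/'+f,d['image'][:,:,::-1])
    np.savez('pics/'+f+'.npz',**{k:np.array(v) for k,v in d.items() if k!='image'}); return d
def cam(f):
    d=np.load('pics/'+f+'.npz'); return d['mtx'].astype(float),cv2.Rodrigues(d['rvec'].astype(float))[0],d['tvec'].astype(float).ravel()
def ray(f,uv,z):
    K,R,t=cam(f); C=-R.T@t; o=[]
    for u in uv:
        r=R.T@np.linalg.solve(K,[u[0],u[1],1.]); o.append(C+r*(z-C[2])/r[2])
    return np.array(o)
def proj(f,P):
    K,R,t=cam(f); p=(np.atleast_2d(P)@R.T+t)@K.T; return p[:,:2]/p[:,2:]
E
python3 -c "
from h import *
for n in ('scene','side'): grab(n,n+'0.png')
s=readout.read_state();print(s['eef_pos'],s['tool_rot'],s['force'],s['clock'],s['width'])
a=cv2.imread('pics/scene0.png')
for n in ('scene','side'):
  K,R,t=cam(n+'0.png');print(K[0,0],-R.T@t)
"
```

```text
[ 206.01440713 -615.86730014  230.49085152] [-1.57083643  0.00176672 -1.24803094] [-0.79814202 -0.41255117  0.60164651] 0.1 85.39250852261385
512.0560008988363 [1556.56227311  411.01767521  721.407825  ]
487.82489272444525 [ 338.4254659  1036.17783448  914.61224331]
```

View pics/scene0.png

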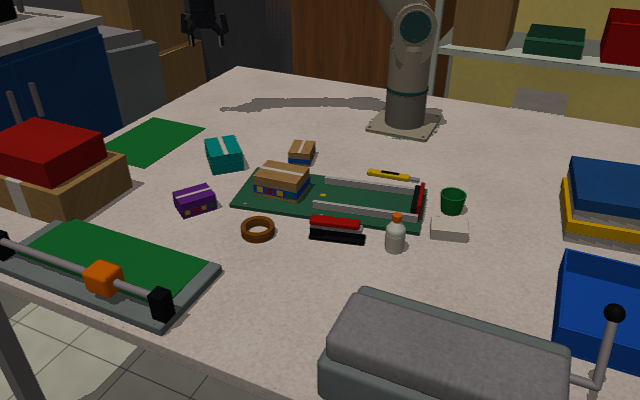

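View pics/side0.png

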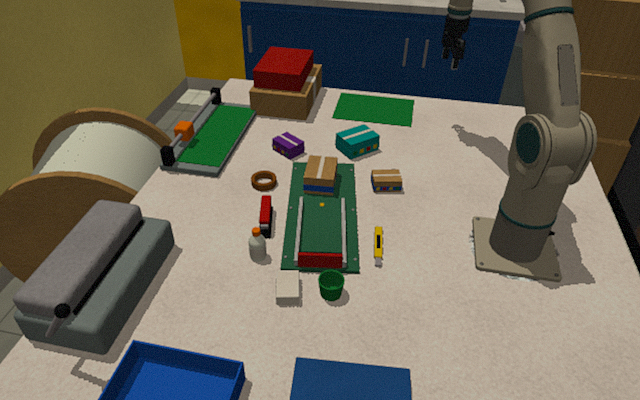

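The carton candidates in the scene view are brown at (281,181) on the board, small brown at (302,152), purple at (195,200) and turquoise at (224,155). The brown one on the board is the larger in its colour, so it fits the description. I'll confirm this in an enlarged crop.

```bash
python3 -c "
from h import *
a=cv2.imread('pics/scene0.png')[135:240,225:435];b=cv2.imread('pics/side0.png')[150:280,260:420]
cv2.imwrite('pics/c1.png',cv2.resize(a,None,fx=3.8,fy=3.8,interpolation=2));cv2.imwrite('pics/c2.png',cv2.resize(b,None,fx=4.5,fy=4.5,interpolation=2))"
```

```text
(no output)
```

View pics/c1.png

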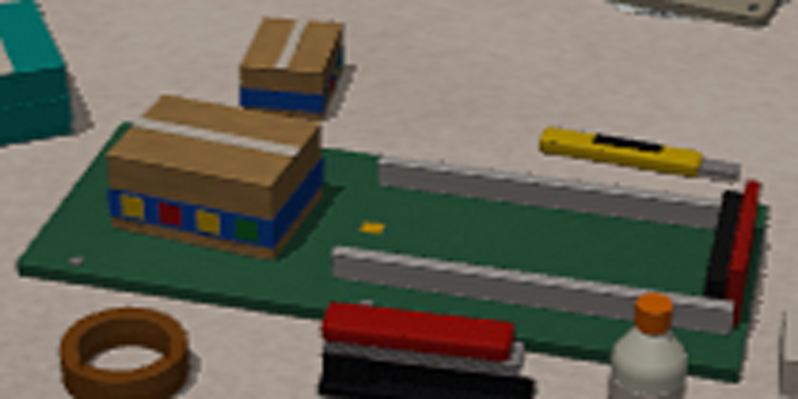

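View pics/c2.png

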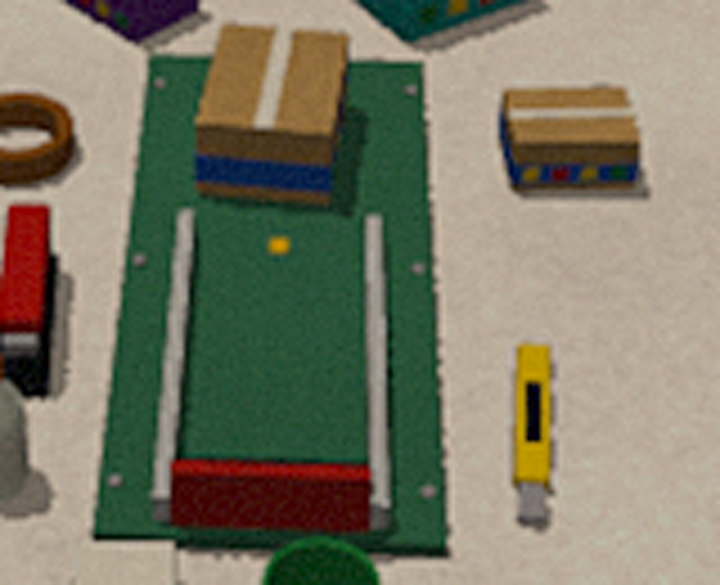

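The crops confirm it: the carton is the large brown box on the board, with a blue, yellow, red and green band. Next I'll fit the lane and carton poses from the corners in both views.

```bash
cat > fit.py <<'E'
from h import *
from scipy.optimize import least_squares
def fit(obs,x0):
    # obs: list of (file, local pts Nx3, pix Nx2)
    def T(x,P): c,s=np.cos(x[2]),np.sin(x[2]); P=np.array(P,float); return np.c_[c*P[:,0]-s*P[:,1]+x[0],s*P[:,0]+c*P[:,1]+x[1],P[:,2]]
    f=lambda x:np.concatenate([(proj(n,T(x,P))-p).ravel() for n,P,p in obs])
    r=least_squares(f,x0,loss='soft_l1',x_scale=[10,10,.1]); return r.x,f(r.x).reshape(-1,2)
E
python3 - <<'E'
from fit import *
S,D='scene0.png','side0.png'
c1=lambda p:np.array(p)/3.8+[225,135]-0.4
c2=lambda p:np.array(p)/4.5+[260,150]-0.4
L,r=fit([(S,[[100,-240,12],[-100,-240,12],[100,240,12],[-56,-30,32],[56,-30,32],[66,230,32]],c1([(22,263),(125,123),(740,372),(382,163),(333,252),(732,306)])),
 (D,[[100,-240,12],[-100,-240,12],[-100,240,12],[100,240,12],[56,-30,32],[-56,-30,32]],c2([(148,57),(424,62),(447,544),(95,534),(193,212),(366,216)]))],[500,0,0])
print(L,r.round(1).tolist())
C,r=fit([(S,[[-45,-60,72],[-45,60,72],[45,60,72],[45,-60,72],[45,-60,12],[45,60,12]],c1([(165,96),(321,125),(273,186),(108,155),(113,225),(277,256)])),
 (D,[[45,-60,72],[-45,-60,72],[-45,60,72],[45,60,72],[45,60,12],[-45,60,12]],c2([(228,25),(349,34),(335,137),(197,125),(197,192),(331,203)]))],[500,-140,0])
print(C,r.round(1).tolist())
c,s=np.cos(L[2]),np.sin(L[2]);d=C[:2]-L[:2];print('carton in lane',c*d[0]+s*d[1],-s*d[0]+c*d[1],C[2]-L[2])
for n,u,z in(('teal_base',(226,172),0),('purple',(197,215),0),('smallbrown',(302,164),0),('knife',(385,178),5),('stapler',(337,230),20)): print(n,ray(S,[u],z).round())
E
```

```text
[ 5.27780027e+02 -3.60821070e+01  1.70744376e-01] [[-1.6, -0.9], [-0.5, -1.2], [0.5, -1.3], [-0.7, -1.0], [1.0, -2.5], [0.6, 0.4], [-0.1, -0.8], [-0.5, -0.2], [0.0, 0.9], [-1.4, 0.2], [-0.1, -0.2], [-0.2, 0.1]]
[ 5.54737938e+02 -1.61333400e+02  7.95541161e-02] [[-0.2, -1.5], [0.6, -1.8], [0.1, -1.1], [-0.2, -1.2], [0.2, 0.4], [-0.2, 0.8], [-1.6, -0.5], [0.2, -0.2], [-0.3, -0.5], [-0.1, -0.4], [-0.1, 0.8], [-0.2, 1.0]]
carton in lane 5.283712300208027 -128.01053728995356 -0.09119025987527976
teal_base [[ 519. -363.    0.]]
purple [[ 731. -309.    0.]]
smallbrown [[ 388. -187.    0.]]
knife [[374.  61.   5.]]
stapler [[671.  44.  20.]]
```

```bash
cat > go.py <<'E'
import sys
from h import *
from scipy.spatial.transform import Rotation as Ro
L=np.array([527.8,-36.1,0.1707])
RL=Ro.from_euler('z',L[2]).as_matrix()
def rem(lx,ly,z,dyaw=0):
    s=readout.read_state(); p=np.array(s['eef_pos']); R=Ro.from_euler('xyz',s['tool_rot'])
    t=RL@[lx,ly,0]+[L[0],L[1],z]
    G=Ro.from_euler('xyz',[-np.pi/2,0,L[2]+dyaw])
    print('shift units',(R.inv().apply(t-p)/40).round(2),'turn units',np.degrees((R.inv()*G).as_rotvec()/5).round(2))
    print('lane pos',(RL.T@(p-[L[0],L[1],0])).round(1),'F',np.round(s['force'],1),'w',round(s['width'],1),'t',s['clock'])
if __name__=='__main__': rem(*map(float,sys.argv[1:]))
E
python3 go.py 5 -235 150
```

```text
shift units [-5.36  2.02 11.46] turn units [-1.000e-02 -1.626e+01 -2.000e-02]
lane pos [-415.6 -516.7  230.5] F [-0.8 -0.4  0.6] w 85.4 t 0.1
```

Call:
apply_moves([
  [[-0.45, 0, 0.9, 0, 0, 0], [-0.45, 0, 0.9, 0, 0, 0], [-0.45, 0, 0.9, 0, 0, 0], [-0.45, 0, 0.9, 0, 0, 0], [-0.45, 0, 0.9, 0, 0, 0], [-0.45, 0, 0.9, 0, 0, 0], [-0.45, 0, 0.9, 0, 0, 0], [-0.45, 0, 0.9, 0, 0, 0]],
], claw=55)

```text
clock: 0.77
eef_pos: [429.5, -390.0, 224.4]
tool_rot: [-1.582, 0.003, -1.272]
force: [1.2, -0.8, 0.3]
width: 55.3
```

Call:
apply_moves([
  [[0, 0, 0, 0, -1, 0], [0, 0, 0, 0, -1, 0], [0, 0, 0, 0, -1, 0], [0, 0, 0, 0, -1, 0], [0, 0, 0, 0, -1, 0], [0, 0, 0, 0, -1, 0], [0, 0, 0, 0, -1, 0], [0, 0, 0, 0, -1, 0]],
])

```text
clock: 1.43
eef_pos: [441.9, -372.2, 221.0]
tool_rot: [-1.567, 0.015, -0.515]
force: [-0.1, -0.1, 0.1]
width: 54.7
```

Call:
apply_moves([
  [[0, 0, 0, 0, -1, 0], [0, 0, 0, 0, -1, 0], [0, 0, 0, 0, -1, 0], [0, 0, 0, 0, -1, 0], [0, 0, 0, 0, -1, 0], [0, 0, 0, 0, -1, 0], [0, 0, 0, 0, -1, 0], [0, 0, 0, 0, -1, 0]],
])

```text
clock: 2.1
eef_pos: [439.3, -370.8, 217.6]
tool_rot: [-1.552, 0.014, 0.22]
force: [0.3, -0.4, -0.8]
width: 55.1
```

```bash
python3 go.py 5 -235 150
```

```text
shift units [3.84 1.67 1.78] turn units [-0.21  0.56 -0.17]
lane pos [-144.1 -314.8  217.6] F [ 0.3 -0.4 -0.8] w 55.1 t 2.1
```

Call:
apply_moves([
  [[0.65, 0, 0.3, -0.05, 0.1, -0.03], [0.65, 0, 0.3, -0.05, 0.1, -0.03], [0.65, 0.2, 0.3, -0.05, 0.1, -0.03], [0.65, 0.4, 0.3, -0.05, 0.1, -0.03], [0.65, 0.5, 0.3, 0, 0.1, -0.03], [0.6, 0.5, 0.3, 0, 0.1, -0.03], [0, 0, 0, 0, 0, 0]],
])

```text
clock: 2.68
eef_pos: [577.4, -270.5, 148.0]
tool_rot: [-1.57, 0.001, 0.158]
force: [1.1, 1.1, -0.2]
width: 55.3
```

```bash
python3 go.py 5 -235 90
```

```text
shift units [-0.1   1.45  0.11] turn units [-0.01 -0.15 -0.01]
lane pos [   9.1 -239.4  148. ] F [ 1.1  1.1 -0.2] w 55.3 t 2.6833
```

Call:
apply_moves([
  [[-0.1, 0.4, 0.1, 0, -0.15, 0], [0, 0.5, 0.1, 0, 0, 0], [0, 0.5, 0.1, 0, 0, 0], [0, 0.5, 0, 0, 0, 0], [0, 0.5, 0, 0, 0, 0], [0, 0.35, 0, 0, 0, 0], [0, 0, 0, 0, 0, 0]],
])

```text
clock: 3.27
eef_pos: [570.7, -256.1, 31.0]
tool_rot: [-1.568, 0.004, 0.177]
force: [-0.5, 0.4, -0.5]
width: 55.0
```

```bash
python3 go.py 5 -200 36; python3 -c "
from h import *
grab('side','side1.png');a=cv2.imread('pics/side1.png')[80:280,240:440];cv2.imwrite('pics/c3.png',cv2.resize(a,None,fx=3,fy=3,interpolation=2))"
```

```text
shift units [ 0.01 -0.12  0.6 ] turn units [-0.04  0.08 -0.05]
lane pos [   4.9 -224.1   31. ] F [-0.5  0.4 -0.5] w 55.0 t 3.2667
```

View pics/c3.png

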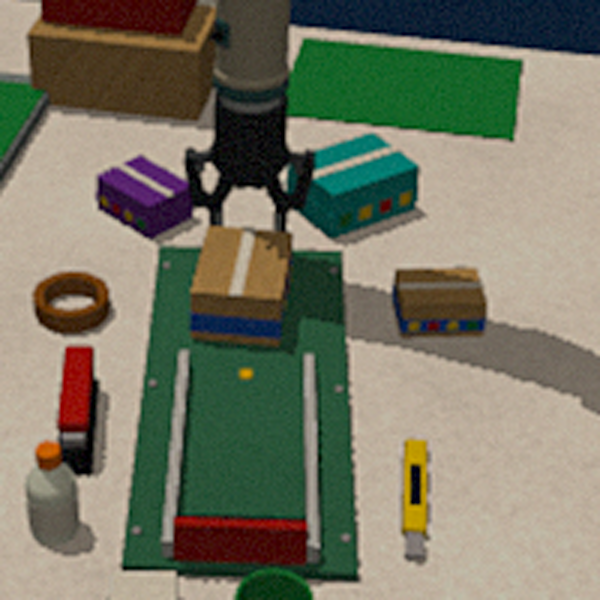

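The side view shows both fingers behind the carton with nothing in the way. Now the alignment push.

Call:
apply_moves([
  [[0, -0.12, 0.2, 0, 0.08, 0], [0, 0, 0.2, 0, 0, 0], [0, 0, 0.15, 0, 0, 0], [0, 0, 0.15, 0, 0, 0], [0, 0, 0.15, 0, 0, 0], [0, 0, 0.15, 0, 0, 0]],
])

```text
clock: 3.82
eef_pos: [567.0, -217.3, 42.6]
tool_rot: [-1.575, -0.005, 0.166]
force: [0.1, -2.4, -1.9]
width: 55.0
```

```bash
python3 go.py 5 -180 36
```

```text
shift units [-0.07  0.17  0.13] turn units [ 0.04 -0.05  0.05]
lane pos [   7.9 -185.2   42.6] F [ 0.1 -2.4 -1.9] w 55.0 t 3.8167
```

Call:
apply_moves([
  [[0, 0.15, 0.15, 0, -0.1, 0], [0, 0, 0.15, 0, 0, 0], [0, 0, 0.1, 0, 0, 0], [0, 0, 0, 0, 0, 0]],
])

```text
clock: 4.15
eef_pos: [565.4, -200.9, 38.0]
tool_rot: [-1.579, -0.007, 0.177]
force: [0.3, -2.3, -0.2]
width: 55.1
```

```bash
python3 go.py 5 -170 36; python3 -c "
from h import *
grab('side','side2.png');grab('scene','scene2.png')
a=cv2.imread('pics/side2.png')[150:240,280:380];b=cv2.imread('pics/scene2.png')[150:240,240:340]
f=lambda i,k:cv2.resize(i,None,fx=4,fy=4,interpolation=2)
cv2.imwrite('pics/c4.png',np.hstack([f(a,4),f(b,4)]))"
```

```text
shift units [-0.1   0.05 -0.03] turn units [0.09 0.07 0.08]
lane pos [   9.  -168.8   38. ] F [ 0.3 -2.3 -0.2] w 55.1 t 4.15
```

View pics/c4.png

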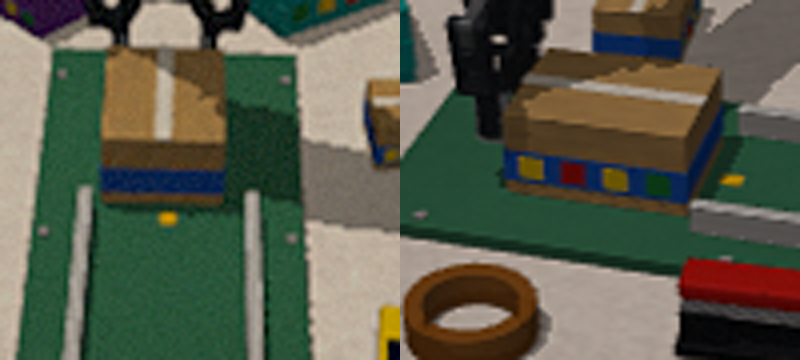

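```bash
cat > cf.py <<'E'
from fit import *
L=np.array([527.8,-36.1,0.1707])
def lane(C):
    c,s=np.cos(L[2]),np.sin(L[2]);d=C[:2]-L[:2];return np.round([c*d[0]+s*d[1],-s*d[0]+c*d[1],(C[2]-L[2])*57.3],2)
E
python3 - <<'E'
from cf import *
S,D='scene2.png','side2.png'
a=lambda p:np.array(p)/4+[280,150]-.4
b=lambda p:np.array(p)/4+[240,150]-.4
O=[(S,[[-45,60,72],[45,60,72],[45,-60,12],[45,60,12]],b([(322,68),(288,135),(107,190),(288,213)])),
 (D,[[45,-60,72],[-45,60,72],[45,60,72],[45,60,12],[-45,60,12]],a([(105,48),(225,146),(101,140),(101,201),(223,206)]))]
for o in (O,O[:1],O[1:]):
  C,r=fit(o,[550,-130,.1]);print(lane(C),r.round(1).tolist())
print('mark',[lane(np.r_[ray(D,a([(168,218)]),12)[0][:2],0]),lane(np.r_[ray(S,b([(335,180)]),12)[0][:2],0])])
print('rail ends',[lane(np.r_[q[:2],0]) for q in ray(D,a([(84,186),(252,192)]),32)])
E
```

```text
[  5.32 -96.71   0.8 ] [[0.2, -0.8], [-0.2, -0.3], [0.3, 0.3], [0.1, 0.6], [0.2, -0.6], [0.1, -1.0], [-0.1, -0.2], [-0.1, 0.8], [-0.2, 0.2]]
[  5.43 -96.8    0.64] [[0.1, -0.7], [-0.3, -0.2], [0.2, 0.2], [-0.0, 0.6]]
[  5.33 -96.01   0.95] [[0.2, -0.4], [0.2, -0.9], [-0.1, -0.0], [-0.1, 1.0], [-0.1, 0.4]]
mark [array([ -0.81, -22.37,  -9.78]), array([  1.59, -18.08,  -9.78])]
rail ends [array([ 61.32, -31.79,  -9.78]), array([-61.42, -30.86,  -9.78])]
```

Call:
apply_moves([
  [[-0.05, 0.05, 0.2, 0.08, 0.05, 0.05], [-0.04, 0, 0.2, 0, 0, 0], [-0.04, 0, 0.2, 0, 0, 0], [-0.04, 0, 0.2, 0, 0, 0], [-0.03, 0, 0.2, 0, 0, 0]],
])

```text
clock: 4.67
eef_pos: [551.5, -165.7, 35.9]
tool_rot: [-1.576, -0.006, 0.165]
force: [1.2, -2.9, 0.7]
width: 55.0
```

```bash
python3 go.py 4 78 37; python3 -c "
from h import *
grab('side','side3.png')
a=cv2.imread('pics/side3.png')[150:270,280:380]
cv2.imwrite('pics/c5.png',cv2.resize(a,None,fx=5,fy=5,interpolation=2))"
```

```text
shift units [ 0.04 -0.05  5.24] turn units [ 0.06 -0.06  0.07]
lane pos [   1.3 -131.7   35.9] F [ 1.2 -2.9  0.7] w 55.0 t 4.6667
```

View pics/c5.png

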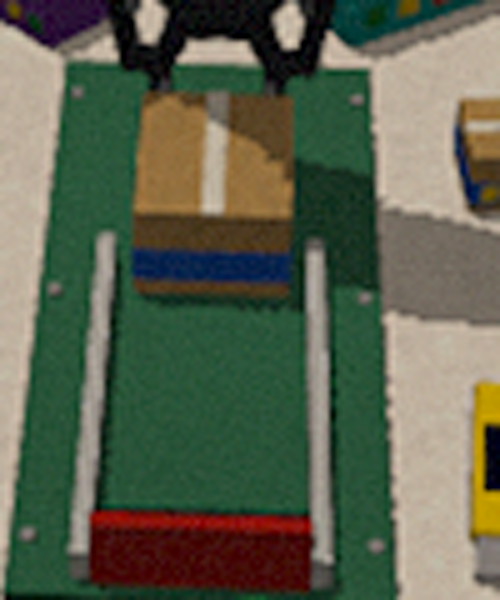

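```bash
python3 - <<'E'
from cf import *
D='side3.png'
a=lambda p:np.array(p)/5+[280,150]-.4
C,r=fit([(D,[[45,-60,72],[-45,-60,72],[-45,60,72],[45,60,72],[45,60,12],[-45,60,12]],a([(145,95),(292,97),(294,217),(134,213),(134,289),(291,297)]))],[550,-130,.1]);print(lane(C),r.round(1).tolist())
E
```

```text
[-2.400e+00 -6.045e+01 -2.000e-02] [[-0.2, -0.9], [0.2, -0.4], [0.0, 0.0], [0.1, -0.2], [0.1, 1.0], [-0.3, 0.4]]
```

Call:
apply_moves([
  [[0.01, -0.03, 0.25, 0.05, -0.05, 0.05], [0.01, 0, 0.25, 0, 0, 0], [0.01, 0, 0.25, 0, 0, 0], [0, 0, 0.25, 0, 0, 0], [0, 0, 0.25, 0, 0, 0], [0, 0, 0.25, 0, 0, 0]],
])

```text
clock: 5.22
eef_pos: [539.2, -99.7, 36.8]
tool_rot: [-1.57, 0.002, 0.171]
force: [0.3, -2.3, 0.8]
width: 54.8
```

```bash
python3 go.py 3.5 78 37
```

```text
shift units [ 0.08 -0.    3.57] turn units [-0.01  0.01 -0.02]
lane pos [  0.5 -64.6  36.8] F [ 0.3 -2.3  0.8] w 54.8 t 5.2167
```

Call:
apply_moves([
  [[0.025, 0, 0.25, 0, 0, 0], [0.025, 0, 0.25, 0, 0, 0], [0.02, 0, 0.25, 0, 0, 0], [0.015, 0, 0.25, 0, 0, 0], [0.01, 0, 0.25, 0, 0, 0], [0.01, 0, 0.25, 0, 0, 0]],
])

```text
clock: 5.72
eef_pos: [531.1, -32.7, 36.7]
tool_rot: [-1.57, 0.004, 0.173]
force: [1.9, -3.5, 1.1]
width: 54.8
```

```bash
python3 go.py 3.5 78 37;  python3 -c "
from h import *
grab('side','side4.png')
a=cv2.imread('pics/side4.png')[150:270,280:380]
cv2.imwrite('pics/c6.png',cv2.resize(a,None,fx=5,fy=5,interpolation=2))"
```

```text
shift units [-0.01 -0.    1.88] turn units [-0.01  0.02 -0.05]
lane pos [ 3.9  2.7 36.7] F [ 1.9 -3.5  1.1] w 54.8 t 5.7167
```

View pics/c6.png

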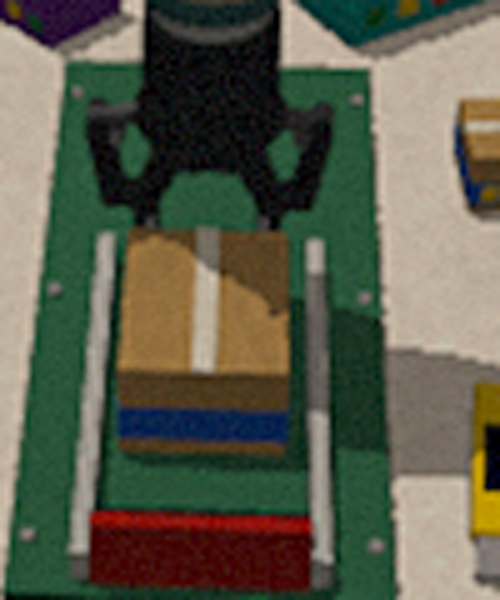

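The carton is square and about centred: its front foot spans x = 119 to 288 between the rails. Pushing on to the stop, slower at the end.

Call:
apply_moves([
  [[0, 0, 0.25, 0, 0, 0], [0, 0, 0.25, 0, 0, 0], [0, 0, 0.25, 0, 0, 0], [0, 0, 0.25, 0, 0, 0], [0, 0, 0.2, 0, 0, 0], [0, 0, 0.15, 0, 0, 0]],
])

```text
clock: 6.27
eef_pos: [520.1, 27.5, 36.7]
tool_rot: [-1.568, 0.005, 0.175]
force: [0.8, -2.9, 1.9]
width: 55.0
```

```bash
python3 go.py 3.5 78 37
```

```text
shift units [ 0.01 -0.01  0.35] turn units [-0.03  0.05 -0.06]
lane pos [ 3.3 64.  36.7] F [ 0.8 -2.9  1.9] w 55.0 t 6.2667
```

Call:
apply_moves([
  [[0, 0, 0.12, 0, 0.05, 0], [0, 0, 0.1, 0, 0, 0], [0, 0, 0.08, 0, 0, 0], [0, 0, 0.08, 0, 0, 0]],
])

```text
clock: 6.6
eef_pos: [517.4, 41.2, 36.7]
tool_rot: [-1.573, 0.006, 0.17]
force: [4.4, -16.7, 1.8]
width: 55.0
```

```bash
python3 go.py 3.5 78 37
```

```text
shift units [ 0.01 -0.01  0.  ] turn units [ 0.02 -0.   -0.07]
lane pos [ 2.9 77.9 36.7] F [  4.4 -16.7   1.8] w 55.0 t 6.6
```

Call:
apply_moves([
  [[0, 0, 0.06, 0, 0, 0], [0, 0, 0.05, 0, 0, 0], [0, 0, 0, 0, 0, 0]],
])

```text
clock: 6.85
eef_pos: [517.4, 40.5, 36.7]
tool_rot: [-1.579, 0.007, 0.166]
force: [0.7, 0.6, 0.1]
width: 55.1
```

Call:
apply_moves([
  [[0, 0, -0.2, 0, 0, 0], [0, 0, -0.4, 0, 0, 0], [0, 0, -0.6, 0, 0, 0], [0, -0.2, -0.6, 0, 0, 0], [0, -0.6, -0.6, 0, 0, 0], [0, -0.8, -0.5, 0, 0, 0], [0, -0.8, -0.5, 0, 0, 0], [0, -0.8, 0, 0, 0, 0]],
])

```text
clock: 7.52
eef_pos: [536.2, -92.6, 161.3]
tool_rot: [-1.565, 0.023, 0.176]
force: [0.4, -0.3, 0.2]
width: 55.1
```

```bash
python3 go.py 3.5 78 37;  python3 -c "
from h import *
grab('side','side5.png');grab('scene','scene5.png')
a=cv2.imread('pics/side5.png')[170:280,270:370];b=cv2.imread('pics/scene5.png')[140:250,320:440]
f=lambda i:cv2.resize(i,None,fx=3.6,fy=3.6,interpolation=2)
cv2.imwrite('pics/c7.png',np.hstack([f(a),f(b)]))"
```

```text
shift units [0.21 3.12 3.36] turn units [-0.07  0.06 -0.26]
lane pos [ -1.4 -57.1 161.3] F [ 0.4 -0.3  0.2] w 55.1 t 7.5167
```

View pics/c7.png

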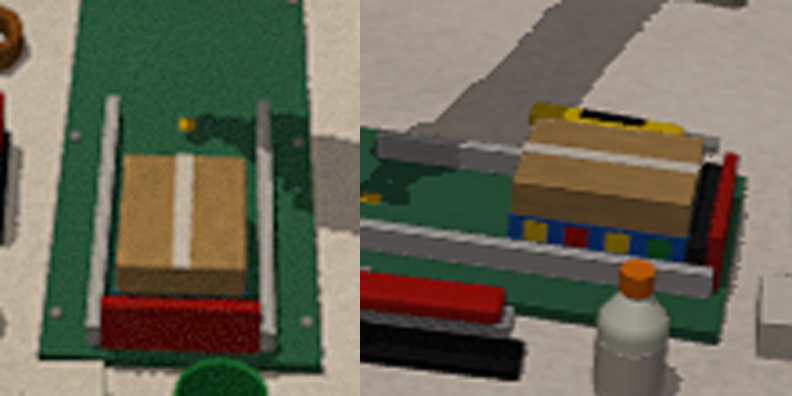

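View pics/scene5.png

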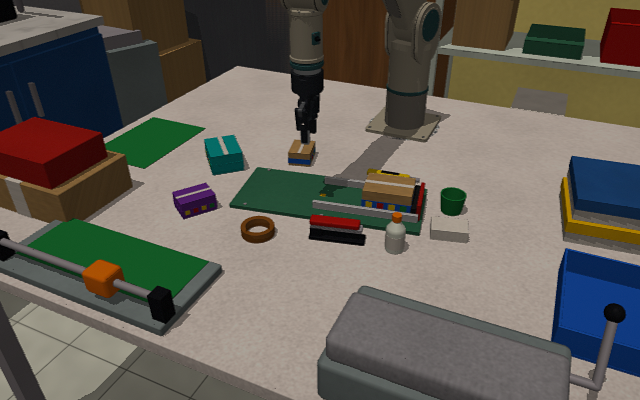

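```bash
python3 - <<'E'
from cf import *
S,D='scene5.png','side5.png'
a=lambda p:np.array(p)/3.6+[270,170]-.4
b=lambda p:np.array(p)/3.6+[320,140]-.4
O=[(S,[[-45,60,72],[45,60,72],[45,-60,72],[-45,-60,72]],b([(343,136),(335,207),(152,188),(178,120)])),
 (D,[[45,-60,72],[-45,-60,72],[-45,60,72],[45,60,72]],a([(124,156),(243,156),(245,268),(117,265)]))]
for o in (O,O[:1],O[1:]):
  C,r=fit(o,[510,110,.17]);print(lane(C),r.round(1).tolist())
# black face top edge z=56 in scene: visible edge -> y of lane
print([lane(np.r_[q[:2],0]) for q in ray(S,b([(346,168),(334,262)]),[56,12][0])])
i=np.vstack([cv2.resize(cv2.imread('pics/scene5.png')[165:225,355:435],None,fx=9,fy=9,interpolation=2)]);cv2.imwrite('pics/c8.png',i)
E
```

```text
[  1.63 149.66   1.07] [[0.5, -0.4], [-0.6, -1.4], [0.2, -2.4], [-0.9, -1.4], [-1.0, -0.2], [-0.4, 0.4], [0.1, 0.5], [-0.6, 0.6]]
[  8.29 150.81   2.02] [[0.5, 0.7], [-0.0, -0.1], [0.4, -0.6], [-1.3, 0.0]]
[  0.43 148.11   0.75] [[-0.4, -0.6], [0.2, 0.2], [0.4, 0.2], [-0.2, 0.1]]
[array([-26.49, 212.96,  -9.78]), array([ 91.97, 217.73,  -9.78])]
```

View pics/c8.png

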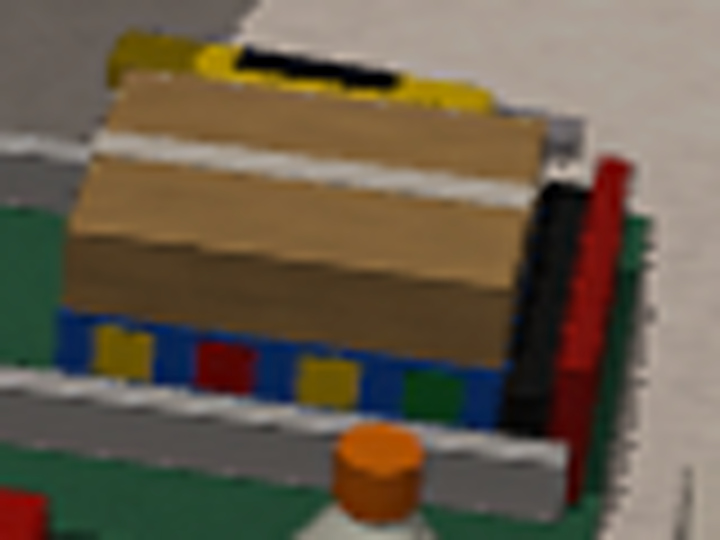

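```bash
python3 -c "
from h import *
a,b=[cv2.imread('pics/'+n).astype(int) for n in ('side0.png','side5.png')]
d=lambda r:round(float(abs(a[r]-b[r]).mean()),1)
for n,(u,v) in dict(glue=(257,245),tape=(264,181),stapler=(266,215),knife=(378,245),cards=(288,290),cup=(331,286),teal=(357,140),purple=(288,145),brown=(386,181)).items(): print(n,d(np.s_[v-12:v+12,u-12:u+12]))
s=readout.read_state();print(s['force'],np.abs(s['qd']).max(),s['clock']);print(finish_job())"
```

```text
glue 3.9
tape 4.5
stapler 4.6
knife 9.1
cards 4.1
cup 5.9
teal 10.3
purple 4.3
brown 3.9
[-0.05805287 -0.01255113 -0.25732568] 0.06920555442811434 7.6167
the job is handed in; nothing more can be done
None
```

The carton is down the lane and against the end stop, and I've handed the job in at about 7.6 s on the robot's clock. I squared it up and steered it to the centre line with both fingers. Their tips stayed above the rail tops from the moment they reached the rails, apart from small tracking error. The wrist force rose to about 17 N at the stop, then I backed straight off and up.

- **Seating:** the last corner fit put the carton's centre at lane y ≈ 149.7 mm (target 150), x ≈ +1.6 mm, turned about 1°. The finger position at the moment of contact gives 149–150 mm.
- **Where the views disagreed:** the scene view alone gave x = +8 mm and 2° of turn, where the rail hides the carton's foot. The side view alone gave x = +0.4 mm, y = 148 mm and 0.8°. I took the side view as the more reliable of the two for x and turn. A gap of 1–2 mm at the stop can't be ruled out from the pictures, and I did not press a second time.
- **Rails:** the side pictures show clear gaps on both sides of the carton. Forces stayed at about 2–4 N in the readings taken along the lane until it met the stop.
- **Other things on the table:** a before-and-after picture comparison showed no sign that any of them moved. The knife and the turquoise box changed a little more than the rest, probably from the arm's shadow; I did not check that further.
- **Hand:** it was about 160 mm above the table, touching nothing, with the measured force near zero.

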